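# Give a carburettor a shot of cleaner at the spray station and set it out to dry

### The job

Stand the carburettor upright on the middle of the yellow disc in the spray station's drip box, its brass mouth pointing squarely at the can's nozzle, and let go of it; then push the can's yellow cap right down for a moment and let it spring back up. Afterwards stand the carburettor upright in the middle of the green mat. Set it down gently both times, never spray while it is not standing in front of the nozzle, and leave the other things on the bench where they are.

Things in the scene. Friction and masses are not known exactly. Their poses are not given: they have to be found in the camera images.
- carb: loose aluminium motorcycle carburettor standing on its float bowl, 108 mm high, 0.3 to 0.6 kg. Origin: centre of its underside; z up. Throat along x, 45 mm up: brass mouth (52 mm diameter) at the +x end, steel flange (72 mm wide, x = -42 mm) at the other. Bowl 58 x 56 mm, 28 mm high. Above, a flat-sided chamber 40 x 40 mm, 58 to 100 mm up: grip it across y (or x); black cover to 108 mm
- carb_grip (a point): centre of the carburettor's square chamber, 85 mm above its underside: the height to grip; axes as the carburettor
- carb_mouth (a point): centre of the carburettor's brass mouth (46 mm along +x, 45 mm up); axes as the carburettor
- station: fixed spray station: grey base 315 x 170 x 8 mm; steel drip box 150 x 150 mm, its grille 40 mm above the bench, rim 6 mm wide, 8 mm high; 160 mm along +x from the box centre a strapped upright blue and white spray can, 54 mm diameter. Origin: on the bench under the box centre; x points to the can, z up. The nozzle's red straw points along -x and down, its tip at x = 94 mm, 128 mm up
- spray_spot (a point): centre of the yellow disc (96 mm diameter) on the drip box's grille, 40 mm above the bench; axes as the station (+x towards the can)
- cap_top (a point): centre of the top of the can's yellow sprung cap, 40 mm diameter, 172 mm above the bench when up; moves down with the cap; axes as the station
- cap (a joint): how far the cap is pushed down: 0 up, 0.010 m fully down; it starts to move at about 3.5 N, needs about 10.5 N fully down, and springs back
- mat: fixed green plastic drying mat, 150 x 150 mm, 5 mm thick. Origin: centre of its underside
- filter: bystander: conical air filter, 72 mm diameter, 75 mm high; origin at the centre of its underside
- wrench: bystander: steel wrench 190 mm long lying along its x axis; origin under its middle
- screwdriver: bystander: red-handled screwdriver 200 mm long lying along its x axis; origin under its middle
- jar: bystander: glass jar, 66 mm diameter, 90 mm high; origin at the centre of its underside

How it is judged:
On the way, in this order (a step that is already met when the one before it is completed fails the run):
1. the carburettor stands released on the disc (within 22 mm of its middle), its mouth towards the nozzle within 17 degrees (horizontal distance between carb and spray_spot below 0.022 m and z of carb in the frame of spray_spot between -0.004 and 0.006 m and angle between carb's own z axis and vertical below 0.12 rad and angle between the x axis of carb and the x axis of station, either way round below 0.3 rad and x of carb_mouth in the frame of station above 0 m and contact force between the fingers and carb below 0.1 N), for 0.2 s.
2. the cap is pushed down more than 6 mm with the carburettor standing there (horizontal distance between carb and spray_spot below 0.022 m and z of carb in the frame of spray_spot between -0.004 and 0.006 m and angle between carb's own z axis and vertical below 0.12 rad and angle between the x axis of carb and the x axis of station, either way round below 0.3 rad and x of carb_mouth in the frame of station above 0 m and value of joint cap above 0.006 m), for 0.1 s.
3. the cap is let back up with the carburettor still there (horizontal distance between carb and spray_spot below 0.022 m and z of carb in the frame of spray_spot between -0.004 and 0.006 m and angle between carb's own z axis and vertical below 0.12 rad and angle between the x axis of carb and the x axis of station, either way round below 0.3 rad and x of carb_mouth in the frame of station above 0 m and value of joint cap below 0.002 m), for 0.1 s.
At the end, for the whole second after the job is handed in: the carburettor stands upright (within 7 degrees), released and at rest on the green mat, within 40 mm of its middle, and the can's cap is up (less than 2 mm down) (horizontal distance between carb and mat below 0.04 m and z of carb in the frame of mat between 0.001 and 0.01 m and angle between carb's own z axis and vertical below 0.12 rad and linear speed of carb below 0.02 m/s and contact force between the fingers and carb below 0.1 N and value of joint cap below 0.002 m); the robot touches nothing.
It fails at once if the cap is pushed down more than 4 mm while the carburettor is not standing on the disc facing the nozzle (value of joint cap above 0.004 m and not (horizontal distance between carb and spray_spot below 0.022 m and z of carb in the frame of spray_spot between -0.004 and 0.006 m and angle between carb's own z axis and vertical below 0.12 rad and angle between the x axis of carb and the x axis of station, either way round below 0.3 rad and x of carb_mouth in the frame of station above 0 m)).
It fails at once if the carburettor is dropped (moves faster than 0.5 m/s out of the fingers) (linear speed of carb above 0.5 m/s and contact force between the fingers and carb below 0.1 N).
It fails at once if a bystander is moved more than 30 mm (distance of any of filter, wrench, screwdriver, jar from where it was at the start of the episode above 0.03 m).
It also fails if it takes over 67 s, if anything falls off the work surface, if the arm or the gripper's body presses on something with over 40 N, if the wrist force passes 120 N, or if a joint passes its speed limit or range.

### The arm

A 6-joint arm with a two-finger parallel gripper is mounted at the origin on the work surface. World frame = base frame: x ahead of the robot, y to its left, z up, the work surface at z = 0. Lengths are in m, angles in rad, forces in N, time in s.
With the tool pointing down it reaches from about 0.35 to 0.775 m from the base axis. Payload 7.3 kg.
Tool frame: the origin (TCP) lies midway between the tips of the shut fingers; the grasp point (between the pads) lies 19 mm behind it (tcp_to_grasp is the distance from the TCP to the grasp point, in m); z points along the fingers, y is the line along which they close (so a half turn about z gives the same grasp; the last joint's range is limited). The gripper opens to 92 mm and grips with 3 to 60 N. Pads are 19 mm wide; open, the fingers measure 130 mm over their backs; the gripper's body (75 mm by 190 mm) begins 47 mm behind the grasp point.
Start: joints at [1.146, 0.342, 1.524, -0, 1.275, -0.146], TCP at [0.144, 0.505, 0.227] pointing down, gripper open.
Joint ranges: [-2.53, 2.53], [-0.77, 2.02], [0.04, 2.7], [-1, 4.14], [0.28, 2.66], [-3.11, 3.11]. Speed limits (rad/s): [2.57, 2.57, 3.14, 3.14, 3.14, 3.14].

### API

Orientations are given as [roll, pitch, yaw] about the fixed x, y, z axes, in that order (R = Rz(yaw) Ry(pitch) Rx(roll)).
In Python, from cell import observe, read_camera, calibration, hand_in, tcp_to_grasp gives the robot as it stands.
- The arm moves only by the tool send_rows, never from a script. Its argument "targets" is a list of rows, each a list of 5 numbers: the opening, from 0 (shut) to 1 (fully open), then the shift along the world's x, y, z in m, then the turn about the world's z in rad. A call has 1 to 5 rows; each row shifts and turns the commanded pose from where the row before left it; what a row does not reach is not made up. A row lasts 1/10 s, in which the tool goes at most 50 mm and 8.59 degrees, less where a joint would pass 70% of its speed; a pose out of reach is approached as far as the arm can. A call is refused whole if a number of a shift passes 0.05 or a number of a turn 0.15, either way. A call with a gripper value outside its range is refused whole. The fingers move at their own pace and stop on an object; "grip_force" is the grip in N (left out, the last holds). Time passes only in rows, so rows that do not move let the fingers close. It gives the time, the measured TCP pose, the force, the opening and the grip force at its end, in the units of the state.
- observe(): the state, without advancing time (a new reading comes with each control period).
- read_camera(name): name is "side" or "top"; returns (picture, depth): 420x560x3 uint8, red, green, blue; 420x560 float32, m along the optical axis (not along the pixel's ray), 0 where there is no reading.
- calibration(name): a dict with "intrinsics" (3x3 intrinsics, pixels), "world_to_cam" (4x4, takes a point from world to camera coordinates). Camera axes: x right, y up, looking along -z (the intrinsics and any distortion apply to the point x, -y, -z); pixel columns grow to the right and rows downward; lengths in m; the calibration is good to about 2 mm. A picture is of the moment at which its call begins. calibration takes no time and is no camera call.
- hand_in(): hands the job in; it is judged then, once.
The state is a dict: "time": time; "qpos": joint angles; "qvel": joint speeds; "joint_efforts": joint torques, N m; "tool_pos": TCP position; "tool_rot": TCP orientation; "contact_force": force on the tool from outside, world axes, zero at the start; "torque": the same for the moment, N m; "opening": finger opening in m; "grip_force": force on a finger pad.
Only numpy, scipy, OpenCV 4.12 (cv2) and the standard library are available. Lean on these libraries where they do the work, as an engineer would, in place of code of your own. Each camera call takes 0.05 s, during which the arm holds its last target. There are 200 camera calls.

## Working session

There is one attempt and no reset: what is moved stays moved. The work goes in short steps, Python scripts to look and compute and a tool call to move; the robot and the scene stay as the last step left them, time stands still between calls to the robot, and variables do not carry over. Pictures are saved under pics/ and viewed, at most 10 in all, crops included, and the job is handed in when it is done.

Besides the shell and the picture viewer there is one more tool, called after "Call:" as name([rows], argument=value, ...), one row to a line, values as JSON. send_rows: Moves the arm, as the interface text tells. Its arguments: {"type":"object","properties":{"targets":{"type":"array","items":{"type":"array","items":{"type":"number"}}},"grip_force":{"type":"number"}},"required":["targets"]}

```bash
mkdir -p pics; cat > h.py <<'E'
import numpy as np, cv2
from cell import *
def cloud(name,d,cal=None):
    c=calibration(name);K=np.array(c["intrinsics"]);T=np.linalg.inv(np.array(c["world_to_cam"]))
    v,u=np.mgrid[:d.shape[0],:d.shape[1]]
    P=np.stack([(u-K[0,2])/K[0,0]*d,-(v-K[1,2])/K[1,1]*d,-d,np.ones_like(d)],-1)
    return (P@T.T)[...,:3]
def ray(name,u,v,z):
    c=calibration(name);K=np.array(c["intrinsics"]);T=np.linalg.inv(np.array(c["world_to_cam"]))
    r=T[:3,:3]@np.array([(u-K[0,2])/K[0,0],-(v-K[1,2])/K[1,1],-1]);o=T[:3,3]
    return o+r*(z-o[2])/r[2]
E
python3 - <<'E'
from h import *
for n in("top","side"):
    p,d=read_camera(n);np.savez(n+"0.npz",p=p,d=d);cv2.imwrite(f"pics/{n}0.png",p[...,::-1])
    c=calibration(n);print(n,c.keys(),np.linalg.inv(c["world_to_cam"])[:3].round(3).tolist(),c["intrinsics"],(d==0).mean())
print(observe(),tcp_to_grasp)
E
```

```text
top dict_keys(['intrinsics', 'world_to_cam']) [[0.003, 0.992, -0.125, 0.473], [-0.999, 0.007, 0.032, 0.078], [0.033, 0.125, 0.992, 0.887]] [[383.75332002   0.         277.35227738]
 [  0.         383.75332002 208.81178322]
 [  0.           0.           1.        ]] 0.004141156462585034
side dict_keys(['intrinsics', 'world_to_cam']) [[0.984, 0.113, -0.14, 0.43], [-0.179, 0.672, -0.719, -0.544], [0.012, 0.732, 0.681, 0.732]] [[419.08802723   0.         273.02922496]
 [  0.         419.08802723 212.28838796]
 [  0.           0.           1.        ]] 0.003949829931972789
{'time': 0.1, 'qpos': array([ 1.14599316e+00,  3.42624018e-01,  1.52490418e+00, -1.05764861e-05,
        1.27544384e+00, -1.46011397e-01]), 'qvel': array([ 0.00077363, -0.00140761, -0.0019566 , -0.00018565,  0.00091012,
       -0.00050829]), 'joint_efforts': array([ 2.18625049e-03, -4.31997335e+01, -2.44697535e+01,  7.19484687e-02,
        5.25684643e-02, -1.06722459e-04]), 'tool_pos': array([0.14431046, 0.50439216, 0.22613559]), 'tool_rot': array([-3.14022648e+00, -1.90684188e-04,  2.86280384e+00]), 'contact_force': array([-0.42904094,  0.39073456, -0.57865822]), 'torque': array([0.04418294, 0.02281809, 0.01666257]), 'grip_force': 0.0, 'opening': 0.09192252166934727} 0.0188
```

View pics/top0.png

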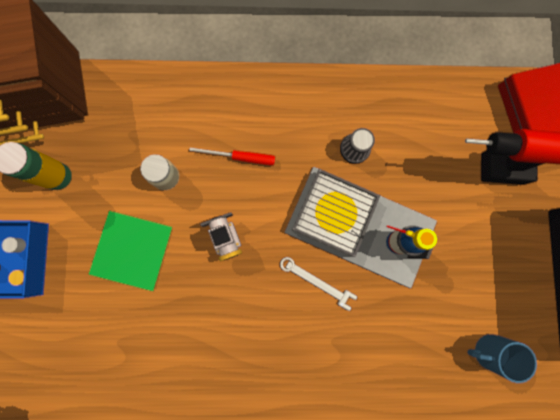

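View pics/side0.png

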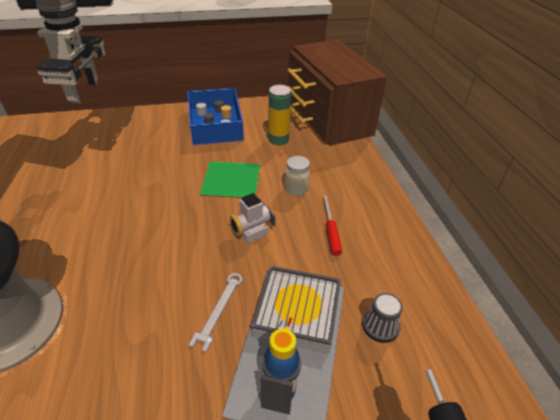

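The top view shows the carb at (222,237) with its brass mouth facing down the image at (231,254). The disc is at (335,212), the cap at (427,239) and the mat at (131,250). The wrench is just right of the carb. The side view shows the same layout: carb (253,217), disc (299,304), cap (283,342), mat (231,180).

```bash
cat > meas.py <<'E'
from h import *
def masks(p):
    h=cv2.cvtColor(p,cv2.COLOR_RGB2HSV);H,S,V=[h[...,i].astype(int) for i in range(3)]
    return dict(yel=(H>=22)&(H<=33)&(S>180)&(V>140),green=(H>50)&(H<75)&(S>120)&(V>80),black=(V<60))
def blobs(m,a=40):
    n,l,s,c=cv2.connectedComponentsWithStats(m.astype(np.uint8));return [(l==i,c[i],s[i,4]) for i in range(1,n) if s[i,4]>a]
def tri(a,b):
    A=[];B=[]
    for n,(u,v) in (("top",a),("side",b)):
        p0=ray(n,u,v,0);p1=ray(n,u,v,.2);r=(p1-p0)/np.linalg.norm(p1-p0);M=np.eye(3)-np.outer(r,r);A.append(M);B.append(M@p0)
    return np.linalg.solve(A[0]+A[1],B[0]+B[1])
E
python3 - <<'E'
from meas import *
for n in("top","side"):
    f=np.load(n+"0.npz");p,d=f["p"],f["d"];P=cloud(n,d);M=masks(p)
    for k in M:
        for m,c,a in blobs(M[k]):
            q=P[m];med=np.median(q,0)
            if abs(med[1])<.5 and .3<med[0]<.8 and med[2]>-.01: print(n,k,c.round(1),a,med.round(4),"min",np.percentile(q,3,0).round(3),"max",np.percentile(q,97,0).round(3))
    # carb high points
    r=(abs(P[...,0]-.4)<.08)&(abs(P[...,1]-.2)<.12)
    for lo,hi in((.103,.115),(.06,.099)):
        q=P[r&(P[...,2]>lo)&(P[...,2]<hi)]
        if len(q)>10:
            print(n,"carb",lo,len(q),q.mean(0).round(4),cv2.minAreaRect((q[:,:2]*1000).astype(np.float32)))
E
```

```text
top yel [335.9 212.3] 1213 [ 0.5733 -0.0803  0.0416] min [ 0.533 -0.12   0.039] max [ 0.612 -0.04   0.044]
top yel [426.  238.7] 239 [ 0.5081 -0.2246  0.173 ] min [ 0.491 -0.261  0.108] max [ 0.527 -0.208  0.176]
top green [130.2 250.6] 4320 [0.4863 0.3805 0.0056] min [0.417 0.308 0.003] max [0.559 0.453 0.008]
top black [505.8 161.3] 2133 [ 0.6767 -0.4416  0.0524] min [ 0.649 -0.528  0.013] max [ 0.71  -0.361  0.198]
top black [350.1 152. ] 239 [ 0.711  -0.114   0.0289] min [ 0.698 -0.143  0.006] max [ 0.737 -0.1    0.071]
top black [219.8 235.7] 215 [0.5154 0.1682 0.1088] min [0.501 0.153 0.106] max [0.531 0.183 0.111]
top black [403.5 243.3] 196 [ 0.5023 -0.2027  0.1092] min [ 0.485 -0.218  0.097] max [ 0.521 -0.197  0.133]
top black [419.4 254.9] 82 [ 0.4786 -0.2493  0.0881] min [ 0.475 -0.253  0.013] max [ 0.487 -0.247  0.114]
top carb 0.06 68 [0.4752 0.1588 0.0675] ((477.3576965332031, 156.93934631347656), (11.469082832336426, 36.04082107543945), 22.075698852539062)
side yel [286.6 301.5] 173 [ 0.5515 -0.0725  0.0407] min [ 0.536 -0.107  0.038] max [ 0.569 -0.038  0.043]
side y
[... 716 characters left out ...]
 [0.559 0.45  0.008]
side black [250.8 199.5] 129 [0.516  0.1639 0.1083] min [0.5   0.148 0.106] max [0.532 0.181 0.111]
side black [378.9 318. ] 124 [ 0.7088 -0.151   0.0639] min [ 0.703 -0.162  0.02 ] max [ 0.73  -0.131  0.072]
side black [375.6 335.9] 84 [ 0.7064 -0.1622  0.0084] min [ 0.695 -0.172  0.003] max [ 0.74  -0.13   0.013]
side black [275.4 395.8] 785 [ 0.4935 -0.2629  0.0683] min [ 0.473 -0.272  0.018] max [ 0.514 -0.254  0.111]
side black [446.3 412. ] 508 [ 0.6888 -0.3728  0.1944] min [ 0.675 -0.384  0.177] max [ 0.708 -0.363  0.198]
side carb 0.06 39 [0.4754 0.1522 0.0669] ((476.38482666015625, 151.24351501464844), (8.026388168334961, 29.545217514038086), 15.768594741821289)
```

```bash
python3 - <<'E'
from meas import *
C={}
for n in("top","side"):
    f=np.load(n+"0.npz");p,d=f["p"],f["d"];P=cloud(n,d);M=masks(p)
    near=lambda x,y,r:(np.hypot(P[...,0]-x,P[...,1]-y)<r)
    S=dict(disc=M["yel"]&near(.573,-.08,.07)&(P[...,2]<.05),cap=near(.508,-.225,.045)&(P[...,2]>.163)&M["yel"],cover=M["black"]&near(.516,.166,.04)&(P[...,2]>.1),mat=M["green"])
    for k,m in S.items():
        q=P[m]; v,u=np.nonzero(m); h=cv2.convexHull(np.c_[u,v].astype(np.int32));mo=cv2.moments(h);C[n,k]=(mo["m10"]/mo["m00"],mo["m01"]/mo["m00"])
        hw=cv2.convexHull(np.float32(q[:,:2]*1000)); 
        print(n,k,len(q),"z",np.median(q[:,2]).round(4),cv2.minAreaRect(hw),cv2.minEnclosingCircle(hw))
    for k,lo,hi in(("chamber..",.058,.11),("throat",.03,.075),("bowl+",.004,.03)):
        q=P[near(.516,.166,.085)&(P[...,2]>lo)&(P[...,2]<hi)]
        print(n,k,len(q),cv2.minAreaRect(np.float32(q[:,:2]*1000)))
    h=cv2.cvtColor(p,cv2.COLOR_RGB2HSV);b=near(.516,.166,.085)&(P[...,2]>.02)&(h[...,1]>140)
    print(n,"brass",b.sum(),P[b].mean(0),P[b].min(0),P[b].max(0))
    st=near(.54,-.15,.25)&(P[...,2]>.004)&(P[...,2]<.06)
    g=st&(h[...,1]<110);g=max(blobs(g),key=lambda t:t[2])[0]
    print(n,"station",cv2.minAreaRect(np.float32(P[g][:,:2]*1000)))
for k in("disc","cap","cover","mat"): print("tri",k,tri(C["top",k],C["side",k]).round(4))
E
```

```text
top disc 1207 z 0.0416 ((572.9531860351562, -80.21602630615234), (91.86558532714844, 87.39413452148438), 63.81951141357422) ((573.2604370117188, -80.28902435302734), 46.48139953613281)
top cap 229 z 0.173 ((509.1056213378906, -225.92886352539062), (39.12813949584961, 35.865196228027344), 89.74754333496094) ((509.9208984375, -226.33856201171875), 19.97098159790039)
top cover 213 z 0.1088 ((515.8876342773438, 168.62771606445312), (28.980484008789062, 29.948144912719727), 21.653215408325195) ((516.1731567382812, 168.23135375976562), 19.45988655090332)
top mat 4334 z 0.0056 ((486.24298095703125, 344.2533264160156), (497.037841796875, 194.13589477539062), 65.89747619628906) ((574.84814453125, 304.6136169433594), 248.51901245117188)
top chamber.. 796 ((516.996826171875, 167.74044799804688), (93.04363250732422, 70.86651611328125), 22.299762725830078)
top throat 574 ((517.1881103515625, 166.8413543701172), (93.33042907714844, 71.67022705078125), 22.961374282836914)
top bowl+ 154 ((518.2792358398438, 164.78207397460938), (155.99026489257812, 154.8201904296875), 31.679651260375977)
top brass 1
[... 970 characters left out ...]
724 ((516.5078735351562, 167.89654541015625), (93.48638153076172, 69.86869049072266), 19.320302963256836)
side throat 697 ((516.140625, 168.19334411621094), (94.35454559326172, 71.1276626586914), 17.91461181640625)
side bowl+ 287 ((513.9817504882812, 148.72134399414062), (149.3337860107422, 38.68962860107422), 3.3343939781188965)
side brass 147 [0.48826688 0.14665877 0.05627883] [0.46600346 0.12623989 0.02082011] [0.57048215 0.21482686 0.10990514]
side station ((545.29345703125, -145.6634979248047), (315.09344482421875, 169.98902893066406), 66.3539810180664)
tri disc [ 0.5734 -0.0808  0.0387]
tri cap [ 0.5095 -0.2282  0.1668]
tri cover [0.5163 0.1689 0.1042]
tri mat [ 0.522   0.4869 -0.0803]
```

Call:
send_rows([
  [1,0.022,-0.02,0,-0.147],
  [1,0.022,-0.02,0,-0.147],
  [1,0.022,-0.02,0,-0.147],
  [1,0.022,-0.02,0,-0.147],
  [1,0.022,-0.02,0,-0.147],
], grip_force=30)

```text
time: 0.6
tool_pos: [0.255, 0.4037, 0.2264]
tool_rot: [-3.141, 0.0, 2.122]
contact_force: [1.4, 0.2, -0.2]
opening: 0.0915
grip_force: 0.0
```

Call:
send_rows([
  [1,0.022,-0.02,0,-0.147],
  [1,0.022,-0.02,0,-0.147],
  [1,0.022,-0.02,0,-0.147],
  [1,0.022,-0.02,0,-0.147],
  [1,0.022,-0.02,0,-0.147],
])

```text
time: 1.1
tool_pos: [0.3651, 0.3037, 0.2265]
tool_rot: [-3.141, 0.0, 1.387]
contact_force: [0.1, 0.3, 0.2]
opening: 0.0917
grip_force: 0.0
```

Call:
send_rows([
  [1,0.022,-0.02,0,-0.147],
  [1,0.022,-0.02,0,-0.147],
  [1,0.022,-0.02,0,-0.147],
  [1,0.022,-0.02,0,-0.147],
  [1,0.022,-0.02,0,-0.147],
])

```text
time: 1.6
tool_pos: [0.4751, 0.2038, 0.2264]
tool_rot: [-3.141, 0.001, 0.652]
contact_force: [-0.8, 1.5, -0.9]
opening: 0.0915
grip_force: 0.0
```

Call:
send_rows([
  [1,0.022,-0.02,0,-0.147],
  [1,0.022,-0.02,0,-0.147],
  [1,0,0,0,0],
  [1,0,0,0,0],
])

```text
time: 2.0
tool_pos: [0.5182, 0.1644, 0.2261]
tool_rot: [-3.141, 0.002, 0.364]
contact_force: [-0.0, -0.3, -0.8]
opening: 0.0917
grip_force: 0.0
```

Call:
send_rows([
  [1,-0.002,0.003,-0.03,0],
  [1,0,0,-0.035,0],
  [1,0,0,-0.035,0],
  [1,0,0,-0.03,0],
  [1,0,0,-0.03,0],
])

```text
time: 2.5
tool_pos: [0.5152, 0.1688, 0.0657]
tool_rot: [-3.141, 0.0, 0.367]
contact_force: [0.2, 0.5, 0.7]
opening: 0.0918
grip_force: 0.0
```

Call:
send_rows([
  [1,0,0,0,0],
  [0.4,0,0,0,0],
  [0.2,0,0,0,0],
  [0,0,0,0,0],
  [0,0,0,0,0],
])

```text
time: 3.0
tool_pos: [0.5171, 0.1679, 0.068]
tool_rot: [3.141, -0.002, 0.364]
contact_force: [0.9, 0.1, -0.9]
opening: 0.0644
grip_force: 0.0
```

Call:
send_rows([
  [0,0,0,0,0],
  [0,0,0,0,0],
  [0,0,0,0,0],
  [0,0,0,0,0],
  [0,0,0,0,0],
])

```text
time: 3.5
tool_pos: [0.5165, 0.1678, 0.0668]
tool_rot: [3.142, -0.0, 0.364]
contact_force: [-0.4, 0.9, 1.1]
opening: 0.0397
grip_force: 29.9
```

Call:
send_rows([
  [0,0,0,0.01,0],
  [0,0,0,0.02,0],
  [0,0,0,0.03,0],
  [0,0,0,0.03,0],
  [0,0,0,0.03,0],
])

```text
time: 4.0
tool_pos: [0.5159, 0.1676, 0.1879]
tool_rot: [-3.141, 0.001, 0.364]
contact_force: [0.8, 0.3, -3.9]
opening: 0.0399
grip_force: 29.9
```

Call:
send_rows([
  [0,0.007,-0.031,0,0.1],
  [0,0.007,-0.031,0,0.1],
  [0,0.007,-0.031,0,0.1],
  [0,0.007,-0.031,0,0.1],
  [0,0.007,-0.031,0,0.1],
])

```text
time: 4.5
tool_pos: [0.5511, 0.0115, 0.1868]
tool_rot: [-3.141, 0.001, 0.868]
contact_force: [-0.2, -0.3, -3.9]
opening: 0.0399
grip_force: 29.9
```

Call:
send_rows([
  [0,0.007,-0.031,0,0.1],
  [0,0.007,-0.031,0,0.1],
  [0,0.007,-0.031,0,0.1],
  [0,0,0,0,0],
  [0,0,0,0,0],
])

```text
time: 5.0
tool_pos: [0.5719, -0.0807, 0.1864]
tool_rot: [-3.14, -0.0, 1.161]
contact_force: [0.6, 0.5, -5.1]
opening: 0.0397
grip_force: 30.0
```

```bash
python3 - <<'E'
from h import *
for n in("top","side"):
    p,d=read_camera(n);P=cloud(n,d)
    near=np.hypot(P[...,0]-.573,P[...,1]+.08)<.1
    for lo,hi in((.13,.165),(.115,.15)):
        q=P[near&(P[...,2]>lo)&(P[...,2]<hi)];print(n,lo,len(q),cv2.minAreaRect(np.float32(q[:,:2]*1000)) if len(q)>5 else 0)
cv2.imwrite("pics/s1.png",cv2.resize(p[150:420,150:450,::-1],None,fx=2,fy=2))
print(observe()["tool_pos"],observe()["tool_rot"],observe()["contact_force"])
E
```

```text
top 0.13 64 ((550.2471923828125, -92.89796447753906), (148.08033752441406, 67.42494201660156), 54.53929901123047)
top 0.115 37 ((571.1412353515625, -112.19044494628906), (130.3926239013672, 54.27773666381836), 79.94052124023438)
side 0.13 356 ((558.4500122070312, -112.9183578491211), (126.93083190917969, 56.1640625), 67.4374008178711)
side 0.115 241 ((558.4497680664062, -112.91810607910156), (126.93104553222656, 56.16399383544922), 67.43690490722656)
[ 0.57195214 -0.07944628  0.18659496] [-3.14043499e+00 -1.46002351e-04  1.16339072e+00] [-0.36528351 -0.10579208 -4.11400606]
```

View pics/s1.png

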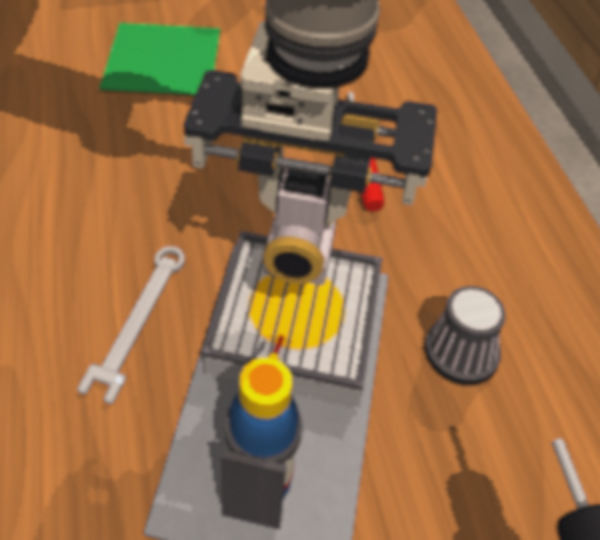

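The carb hangs over the disc, with its brass mouth at (293,258) facing the can and cap at (266,380). Next I lower it gently.

Call:
send_rows([
  [0,0.001,0,-0.02,0],
  [0,0,0,-0.02,0],
  [0,0,0,-0.02,0],
  [0,0,0,-0.01,0],
  [0,0,0,-0.004,0],
])

```text
time: 5.6
tool_pos: [0.5729, -0.0792, 0.1119]
tool_rot: [-3.14, 0.0, 1.165]
contact_force: [0.1, 0.5, -3.5]
opening: 0.0402
grip_force: 30.0
```

Call:
send_rows([
  [0,0,0,-0.001,0],
  [0,0,0,-0.002,0],
  [0,0,0,-0.001,0],
  [0,0,0,-0.001,0],
])

```text
time: 6.0
tool_pos: [0.5738, -0.0803, 0.1083]
tool_rot: [3.14, -0.0, 1.164]
contact_force: [0.6, 0.6, -3.6]
opening: 0.0395
grip_force: 30.0
```

Call:
send_rows([
  [0,0,0,-0.001,0],
  [0,0,0,0,0],
])

```text
time: 6.2
tool_pos: [0.5736, -0.0803, 0.1069]
tool_rot: [3.141, -0.0, 1.164]
contact_force: [0.3, -0.0, -3.1]
opening: 0.0396
grip_force: 30.0
```

Call:
send_rows([
  [0,0,0,-0.001,0],
  [0,0,0,0,0],
])

```text
time: 6.4
tool_pos: [0.5736, -0.0804, 0.1069]
tool_rot: [3.141, 0.0, 1.164]
contact_force: [-3.2, -0.8, 4.7]
opening: 0.0398
grip_force: 30.0
```

Contact is made. I'll release gradually, then rise clear.

Call:
send_rows([
  [0.45,0,0,0,0],
  [0.6,0,0,0,0],
  [1,0,0,0,0],
  [1,0,0,0,0],
  [1,0,0,0,0],
], grip_force=5)

```text
time: 6.9
tool_pos: [0.5735, -0.0802, 0.1057]
tool_rot: [3.141, 0.0, 1.164]
contact_force: [-0.0, -0.7, -0.7]
opening: 0.069
grip_force: 0.0
```

Call:
send_rows([
  [1,0,0,0,0],
  [1,0,0,0,0],
  [1,0,0,0.01,0],
  [1,0,0,0.03,0],
  [1,0,0,0.04,0],
])

```text
time: 7.4
tool_pos: [0.5724, -0.08, 0.1856]
tool_rot: [-3.138, 0.001, 1.164]
contact_force: [0.9, -0.7, -0.2]
opening: 0.0919
grip_force: 0.0
```

Call:
send_rows([
  [1,0,0,0.04,0],
  [1,0,0,0.03,0],
  [0.5,0,0,0,0],
  [0,0,0,0,0],
  [0,0,0,0,0],
])

```text
time: 7.9
tool_pos: [0.5728, -0.0801, 0.2547]
tool_rot: [-3.139, 0.0, 1.164]
contact_force: [-0.1, -0.4, 0.3]
opening: 0.0724
grip_force: 0.0
```

```bash
python3 - <<'E'
from meas import *
for n in("top","side"):
    p,d=read_camera(n);P=cloud(n,d)
    near=np.hypot(P[...,0]-.573,P[...,1]+.08)<.075
    for lo,hi in((.142,.155),(.09,.155)):
        q=P[near&(P[...,2]>lo)&(P[...,2]<hi)];print(n,lo,len(q),np.median(q[:,2]) if len(q) else 0,cv2.minAreaRect(np.float32(q[:,:2]*1000)) if len(q)>5 else 0)
cv2.imwrite("pics/s2.png",cv2.resize(p[150:420,150:450,::-1],None,fx=2,fy=2))
print(observe()["tool_pos"],observe()["contact_force"],observe()["opening"])
E
```

```text
top 0.142 70 0.1485689280381594 ((580.4338989257812, -67.1793441772461), (23.476673126220703, 35.37456130981445), 29.357864379882812)
top 0.09 449 0.10480859670975584 ((580.4668579101562, -49.90609359741211), (56.12531661987305, 65.64828491210938), 44.45886993408203)
side 0.142 307 0.14798460435182326 ((573.2770385742188, -82.09282684326172), (36.67579650878906, 33.60352325439453), 66.4361801147461)
side 0.09 1171 0.11717245893352934 ((573.3909301757812, -82.10448455810547), (93.30281066894531, 70.78462982177734), 66.71009826660156)
[ 0.57286396 -0.08009011  0.2543373 ] [-0.20582609 -0.30434324 -0.14780722] 0.06419129459085009
```

View pics/s2.png

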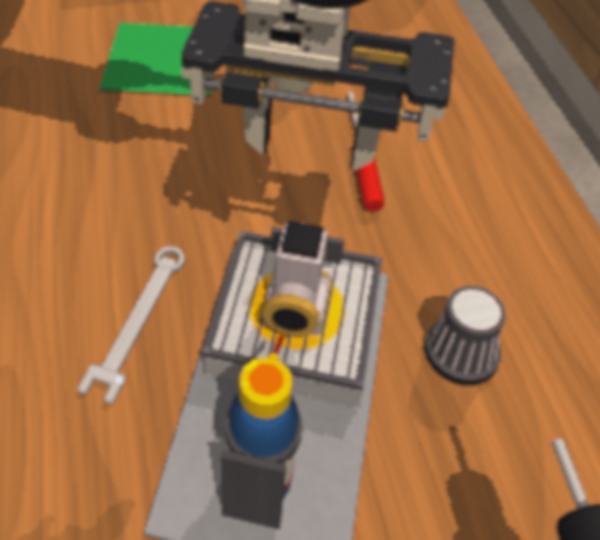

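The carb stands on the disc at (.573,-.081), upright, with its mouth at (291,313) aligned with the can. On to the cap.

Call:
send_rows([
  [0,-0.016,-0.037,0,0],
  [0,-0.016,-0.037,0,0],
  [0,-0.016,-0.037,0,0],
  [0,-0.016,-0.036,0,0],
  [0,0,0,0,0],
])

```text
time: 8.5
tool_pos: [0.5074, -0.2311, 0.2546]
tool_rot: [-3.14, 0.001, 1.159]
contact_force: [0.4, 0.5, 0.4]
opening: 0.0248
grip_force: 0.0
```

Call:
send_rows([
  [0,0,0,-0.025,0],
  [0,0,0,-0.025,0],
  [0,0,0,-0.02,0],
  [0,0,0,0,0],
  [0,0,0,0,0],
])

```text
time: 9.0
tool_pos: [0.5096, -0.2268, 0.1856]
tool_rot: [-3.141, -0.0, 1.164]
contact_force: [0.4, -0.2, 0.2]
opening: 0.0006
grip_force: 0.0
```

Call:
send_rows([
  [0,0,0,-0.007,0],
  [0,0,0,-0.005,0],
  [0,0,0,-0.004,0],
  [0,0,0,0,0],
])

```text
time: 9.4
tool_pos: [0.5097, -0.2273, 0.1701]
tool_rot: [3.141, -0.0, 1.164]
contact_force: [-0.0, 2.0, 5.1]
opening: 0.0011
grip_force: 2.4
```

Call:
send_rows([
  [0,0,0,-0.003,0],
  [0,0,0,-0.002,0],
  [0,0,0,0,0],
])

```text
time: 9.7
tool_pos: [0.5097, -0.2273, 0.1658]
tool_rot: [3.14, 0.0, 1.164]
contact_force: [-1.7, 2.0, 7.7]
opening: 0.0003
grip_force: 3.9
```

Call:
send_rows([
  [0,0,0,-0.002,0],
  [0,0,0,-0.002,0],
  [0,0,0,0,0],
  [0,0,0,0,0],
])

```text
time: 10.1
tool_pos: [0.5098, -0.2273, 0.1624]
tool_rot: [3.14, 0.0, 1.164]
contact_force: [-2.5, 1.2, 9.9]
opening: 0.0004
grip_force: 5.0
```

Call:
send_rows([
  [0,0,0,-0.001,0],
  [0,0,0,0,0],
  [0,0,0,0,0],
])

```text
time: 10.4
tool_pos: [0.5098, -0.2273, 0.1622]
tool_rot: [3.139, 0.0, 1.164]
contact_force: [-4.4, 3.5, 15.2]
opening: 0.0008
grip_force: 7.5
```

Force 15.2 N is above the 10.5 N the text gives for fully down, so the cap is on its stop. Release it and rise.

Call:
send_rows([
  [0,0,0,0.005,0],
  [0,0,0,0.01,0],
  [0,0,0,0.02,0],
  [0,0,0,0.03,0],
  [0,0,0,0.03,0],
])

```text
time: 10.9
tool_pos: [0.5091, -0.2271, 0.2555]
tool_rot: [-3.14, -0.0, 1.164]
contact_force: [0.3, -0.9, -0.4]
opening: 0.0005
grip_force: 0.0
```

Call:
send_rows([
  [0,0,0,0,0],
  [0,0,0,0,0],
  [0,0,0,0,0],
])

```text
time: 11.2
tool_pos: [0.5089, -0.227, 0.2535]
tool_rot: [-3.139, -0.0, 1.164]
contact_force: [-0.4, 0.4, 0.1]
opening: 0.0001
grip_force: 0.0
```

```bash
python3 - <<'E'
from meas import *
n="side";p,d=read_camera(n);P=cloud(n,d)
near=np.hypot(P[...,0]-.573,P[...,1]+.08)<.075
q=P[near&(P[...,2]>.09)&(P[...,2]<.155)];print(cv2.minAreaRect(np.float32(q[:,:2]*1000)),np.percentile(q[:,2],98))
q=P[masks(p)["yel"]&(np.hypot(P[...,0]-.509,P[...,1]+.227)<.03)];print("cap",len(q),np.percentile(q[:,2],[50,80,95]))
print(observe()["tool_pos"])
E
```

```text
((593.0466918945312, -91.50182342529297), (95.94547271728516, 21.465700149536133), 56.58647918701172) 0.1340909729442005
cap 424 [0.1715315  0.17266518 0.17363192]
[ 0.50886958 -0.22690343  0.25335042]
```

Call:
send_rows([
  [0.5,0.016,0.037,0,0],
  [1,0.016,0.037,0,0],
  [1,0.016,0.037,0,0],
  [1,0.016,0.036,0,0],
  [1,0,0,0,0],
])

```text
time: 11.75
tool_pos: [0.5742, -0.0759, 0.2533]
tool_rot: [-3.139, -0.001, 1.169]
contact_force: [0.0, -0.4, 0.0]
opening: 0.0359
grip_force: 0.0
```

Call:
send_rows([
  [1,0,0,0,0],
  [1,0,0,0,0],
  [1,0,0,0,0],
])

```text
time: 12.05
tool_pos: [0.573, -0.0814, 0.2544]
tool_rot: [-3.141, 0.0, 1.162]
contact_force: [0.0, -1.0, 0.6]
opening: 0.0599
grip_force: 0.0
```

```bash
python3 - <<'E'
from meas import *
n="side";p,d=read_camera(n);P=cloud(n,d)
near=np.hypot(P[...,0]-.573,P[...,1]+.08)<.075
for lo in(.142,.09):
    q=P[near&(P[...,2]>lo)&(P[...,2]<.155)];print(cv2.minAreaRect(np.float32(q[:,:2]*1000)),np.percentile(q[:,2],98))
for n in("top","side"):
    p,d=read_camera(n);P=cloud(n,d);m=masks(p)["green"]&(np.hypot(P[...,0]-.487,P[...,1]-.38)<.12);print("mat",cv2.minAreaRect(np.float32(P[m][:,:2]*1000)),np.median(P[m][:,2]))
o=observe();print(o["tool_pos"],o["opening"],o["qpos"])
E
```

```text
((574.0552368164062, -81.1856689453125), (35.99652099609375, 34.65678787231445), 67.31795501708984) 0.15015271148536216
((573.6237182617188, -82.20423126220703), (92.92090606689453, 71.01014709472656), 67.12930297851562) 0.14945674938006226
mat ((488.21099853515625, 381.09808349609375), (148.8261260986328, 147.456298828125), 75.51305389404297) 0.005571283648367675
mat ((472.0145263671875, 382.7076721191406), (154.62515258789062, 119.46208953857422), 77.43846130371094) 0.00521311222102383
[ 0.57321512 -0.08116372  0.25475025] 0.07196163065522665 [-2.72967947e-01  4.23553304e-01  1.32130468e+00 -8.03877408e-05
  1.39669556e+00  1.35512725e-01]
```

Call:
send_rows([
  [1,0,0,-0.03,0],
  [1,0,0,-0.03,0],
  [1,0,0,-0.03,0],
  [1,0,0,-0.03,0],
  [1,0,0,-0.027,0],
], grip_force=30)

```text
time: 12.7
tool_pos: [0.5731, -0.0807, 0.1065]
tool_rot: [-3.141, 0.0, 1.163]
contact_force: [-0.1, -0.0, 0.3]
opening: 0.0919
grip_force: 0.0
```

Call:
send_rows([
  [1,0,0,0,0],
  [0.4,0,0,0,0],
  [0.2,0,0,0,0],
  [0,0,0,0,0],
  [0,0,0,0,0],
])

```text
time: 13.2
tool_pos: [0.574, -0.0804, 0.109]
tool_rot: [3.139, -0.0, 1.164]
contact_force: [0.8, 0.3, 0.1]
opening: 0.0647
grip_force: 0.0
```

Call:
send_rows([
  [0,0,0,0,0],
  [0,0,0,0,0],
  [0,0,0,0,0],
  [0,0,0,0,0],
  [0,0,0,0,0],
])

```text
time: 13.7
tool_pos: [0.5735, -0.0802, 0.1079]
tool_rot: [3.141, -0.0, 1.164]
contact_force: [-0.3, -0.5, 1.2]
opening: 0.0398
grip_force: 30.0
```

Call:
send_rows([
  [0,0,0,0.01,0],
  [0,0,0,0.02,0],
  [0,0,0,0.03,0],
  [0,0,0,0.04,0],
  [0,-0.006,0.033,0,0],
])

```text
time: 14.2
tool_pos: [0.5707, -0.0506, 0.2134]
tool_rot: [3.13, -0.001, 1.16]
contact_force: [1.0, 1.1, -2.9]
opening: 0.0399
grip_force: 30.0
```

Call:
send_rows([
  [0,-0.006,0.033,0,0],
  [0,-0.006,0.033,0,0],
  [0,-0.006,0.033,0,0],
  [0,-0.006,0.033,0,0],
  [0,-0.006,0.033,0,0],
])

```text
time: 14.7
tool_pos: [0.5366, 0.119, 0.2077]
tool_rot: [-3.141, 0.0, 1.164]
contact_force: [0.9, 1.2, -3.9]
opening: 0.04
grip_force: 30.0
```

Call:
send_rows([
  [0,-0.006,0.033,0,0],
  [0,-0.006,0.033,0,0],
  [0,-0.006,0.033,0,0],
  [0,-0.006,0.033,0,0],
  [0,-0.006,0.033,0,0],
])

```text
time: 15.2
tool_pos: [0.5066, 0.2839, 0.2077]
tool_rot: [-3.141, 0.001, 1.164]
contact_force: [0.5, 0.7, -4.1]
opening: 0.0399
grip_force: 30.0
```

Call:
send_rows([
  [0,-0.006,0.033,0,0],
  [0,-0.006,0.033,0,0],
  [0,-0.006,0.033,0,0],
  [0,0,0,0,0],
  [0,0,0,0,0],
])

```text
time: 15.7
tool_pos: [0.4887, 0.382, 0.2072]
tool_rot: [-3.141, 0.002, 1.166]
contact_force: [0.2, -0.3, -4.2]
opening: 0.04
grip_force: 30.0
```

Contact is expected at about z = 0.072.

Call:
send_rows([
  [0,0,0,-0.03,0],
  [0,0,0,-0.035,0],
  [0,0,0,-0.035,0],
  [0,0,0,-0.02,0],
  [0,0,0,-0.008,0],
])

```text
time: 16.2
tool_pos: [0.4886, 0.3796, 0.0772]
tool_rot: [-3.139, 0.005, 1.162]
contact_force: [0.7, -0.2, -3.5]
opening: 0.0398
grip_force: 30.0
```

Call:
send_rows([
  [0,0,0,-0.002,0],
  [0,0,0,-0.001,0],
  [0,0,0,-0.001,0],
  [0,0,0,0,0],
])

```text
time: 16.6
tool_pos: [0.49, 0.382, 0.0768]
tool_rot: [3.14, -0.001, 1.164]
contact_force: [-0.5, 0.5, -4.6]
opening: 0.0403
grip_force: 30.0
```

Call:
send_rows([
  [0,0,0,-0.001,0],
  [0,0,0,0,0],
])

```text
time: 16.8
tool_pos: [0.4895, 0.3819, 0.075]
tool_rot: [3.141, -0.0, 1.164]
contact_force: [0.5, -0.5, -4.1]
opening: 0.0396
grip_force: 30.0
```

Call:
send_rows([
  [0,0,0,-0.001,0],
  [0,0,0,-0.001,0],
  [0,0,0,0,0],
])

```text
time: 17.1
tool_pos: [0.4896, 0.3819, 0.073]
tool_rot: [3.141, -0.0, 1.164]
contact_force: [-0.2, -0.6, -1.1]
opening: 0.0395
grip_force: 30.0
```

Call:
send_rows([
  [0,0,0,-0.001,0],
  [0,0,0,0,0],
])

```text
time: 17.3
tool_pos: [0.4896, 0.3821, 0.0729]
tool_rot: [3.141, -0.001, 1.164]
contact_force: [-1.7, 0.1, 5.1]
opening: 0.0395
grip_force: 30.0
```

Call:
send_rows([
  [0.45,0,0,0,0],
  [0.6,0,0,0,0],
  [1,0,0,0,0],
  [1,0,0,0,0],
  [1,0,0,0,0],
], grip_force=5)

```text
time: 17.8
tool_pos: [0.4895, 0.3817, 0.0716]
tool_rot: [3.142, 0.0, 1.164]
contact_force: [0.6, 0.6, -0.0]
opening: 0.0689
grip_force: 0.0
```

Call:
send_rows([
  [1,0,0,0,0],
  [1,0,0,0,0],
  [1,0,0,0.01,0],
  [1,0,0,0.03,0],
  [1,0,0,0.04,0],
])

```text
time: 18.3
tool_pos: [0.4885, 0.3811, 0.1515]
tool_rot: [-3.139, 0.003, 1.164]
contact_force: [0.2, -0.3, -0.1]
opening: 0.0921
grip_force: 0.0
```

Call:
send_rows([
  [1,0,0,0.04,0],
  [1,0,0,0.03,0],
  [1,0,0,0.02,0],
  [1,0,0,0,0],
  [1,0,0,0,0],
])

```text
time: 18.8
tool_pos: [0.4893, 0.3816, 0.2418]
tool_rot: [3.141, -0.0, 1.164]
contact_force: [0.1, 0.5, -1.0]
opening: 0.0917
grip_force: 0.0
```

```bash
python3 - <<'E'
from meas import *
p,d=read_camera("side");P=cloud("side",d)
near=np.hypot(P[...,0]-.488,P[...,1]-.381)<.075
for lo in(.105,.06):
    q=P[near&(P[...,2]>lo)&(P[...,2]<.12)];print(cv2.minAreaRect(np.float32(q[:,:2]*1000)),np.percentile(q[:,2],[50,98]))
cv2.imwrite("pics/s3.png",p[...,::-1]);print(observe()["tool_pos"],observe()["contact_force"])
E
```

```text
((489.0012512207031, 379.2066955566406), (40.02507781982422, 38.63898468017578), 68.61614227294922) [0.11228872 0.11521256]
((495.39739990234375, 378.1329345703125), (100.43840026855469, 47.23646545410156), 57.59266662597656) [0.08560098 0.11451002]
[0.48896238 0.38143188 0.24071902] [ 0.06017203 -0.17927872 -0.69600074]
```

View pics/s3.png

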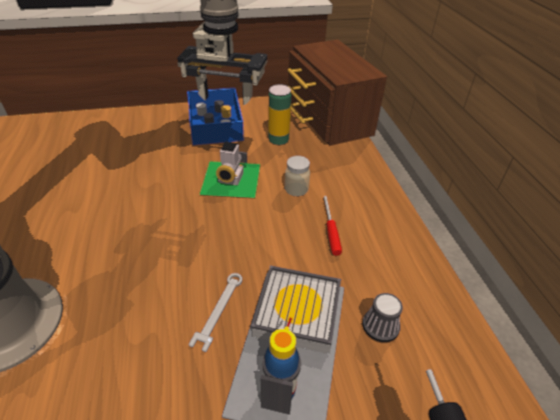

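The carb stands upright on the mat at (230,170), the cap is up at (283,342), and the bystanders are where they started.

```bash
python3 -c "
from cell import *
print(hand_in())"
```

```text
the job is handed in; nothing more can be done
None
```

The carburettor was sprayed on the disc and now stands released in the middle of the green mat with the cap back up; the job was handed in at about 19 s, and no verdict was returned.

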